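Close the ratchet flask press on a dental flask

ROBOT

A 6-joint arm with a two-finger parallel gripper is mounted at the origin on the work surface. World frame = base frame: x ahead of the robot, y to its left, z up, the work surface at z = 0. Lengths are in m, angles in rad, forces in N, time in s.
With the tool pointing down it reaches from about 0.275 to 0.825 m from the base axis. Payload 4.9 kg.
Tool frame: the origin (TCP) lies midway between the tips of the shut fingers; the grasp point (between the pads) lies 19 mm behind it; z points along the fingers, y is the direction in which the jaws open and shut (so a half turn about z gives the same grasp; the last joint's range is limited). The gripper opens to 85 mm and grips with 20 to 120 N. Pads are 22 mm wide; open, the fingers measure 114 mm over their backs; the gripper's body (76 mm by 85 mm) begins 54 mm behind the grasp point. The pads swing forward as they close: fully open they stand 13 mm farther back than shut.
Start: joints at [-1.432, 0.326, -0.193, 1.052, 0, 1.437], TCP at [0.148, -0.53, 0.231] pointing down, gripper open.
Joint ranges: [-2.65, 2.65], [-0.97, 1.79], [-1.3, 1.35], [-1.93, 2.1], [-1.47, 1.37], [-3.14, 3.14]. Speed limits (rad/s): [2.57, 2.57, 3.14, 3.14, 3.14, 3.14].

INTERFACE

Orientations are given as [roll, pitch, yaw] about the fixed x, y, z axes, in that order (R = Rz(yaw) Ry(pitch) Rx(roll)).
In Python, from cell import arm gives the robot as it stands.
- The arm moves only by the tool play_rows, never from a script. Its argument "rows" is one flat list of numbers, 7 for each row, row after row: the shift along the tool's x, y, z in units of 30 mm (1.0 is 30 mm), then the turn, a rotation vector about the tool's x, y, z in degrees, then the opening, from 0 (shut) to 1 (fully open). In form: [x, y, z, wx, wy, wz, fingers, x, y, z, wx, wy, wz, fingers, ...]. A call has 1 to 20 rows; each row is the pose to reach, as a shift and turn from the pose measured when the call began, along the tool's axes at that moment; what a row does not reach only later rows make up. A row lasts 1/12 s, in which the tool goes at most 41.7 mm and 7.16 degrees, less where a joint would pass 70% of its speed; a pose out of reach is approached as far as the arm can. A call with a gripper value outside its range is refused whole. The fingers move at their own pace and stop on an object; "squeeze" is the grip in N (left out, the last holds). Time passes only in rows, so rows that repeat a pose let the fingers close. It gives the time, the measured TCP pose, the force and the opening at its end, in the units of the state.
- arm.sense(): the state, without advancing time (a new reading comes with each control period).
- arm.snapshot(name): name is "scene" or "side" or "wrist"; returns the picture (480x640x3 uint8, red, green, blue); there is no depth.
- arm.calibration(name): a dict with "intrinsics" (3x3 intrinsics, pixels), "pose" (4x4, takes a point from camera to world coordinates); the wrist camera has in their place "mount" (4x4, takes a point from camera to tool coordinates, whose origin is the TCP and whose axes are the flange's). Camera axes: x right, y down, z forward; pixel columns grow to the right and rows downward; lengths in m; the calibration is good to about 2 mm. The wrist camera is an equidistant fisheye: a pixel r from the principal point sees the ray r / f radians off the axis. A picture is of the moment at which its call begins: read the wrist's pose just before it. calibration takes no time and is no camera call.
- arm.hand_in(): hands the job in, once; it reports no verdict.
Trained networks look in the newest picture that a camera, given by its name, has taken for a name from the list of things; names that differ only in an ending like _2 or _b are one class to them, and where a whole thing is asked for, a point or a joint stands for the part that bears it (a point fixed in the world has none). Each returns a list of dicts, best first, with "p" (0 to 1); they miss things now and then, are a little off and sometimes report something else, mostly with a low value. They report only what shows in the picture. A call takes as long as a camera call.
- arm.search_frame(camera, label): "point" ([column, row] in pixels, amid what is visible of it).
The state is a dict: "time": time; "joints": joint angles; "joint_velocities": joint speeds; "tau": joint torques, N m; "eef_pos": TCP position; "orientation": TCP orientation; "contact_force": force on the tool from outside, world axes, zero at the start; "moment": the same for the moment, N m; "grip_width": finger opening in m.
Only numpy, scipy, OpenCV 4.12 (cv2) and the standard library are available. Lean on these libraries where they do the work, as an engineer would, in place of code of your own. Each camera call takes 0.05 s, during which the arm holds its last target.

TASK

Open the flask press fully: lift its rail by the black handle, click by click past the pawl, until you feel it come up against the hidden stop, and let the pawl hold it there. Then slide the flask carriage by its blue knob fully home against the back ledge, and finally hold the red pawl lever down so that the plate sinks all the way onto the flask, and let go. Do not force anything, and leave the things around the press alone.

Things in the scene. Friction and masses are not known exactly. Their poses are not given: they have to be found in the camera images.
- press: Fixed bench press: grey base (x -195 to +55, y +-95, 12 mm thick), two 20 mm steel posts at x 0, y +-78, white crosshead beam over them (40 mm in x, 196 in y, 114 to 136 mm above the bench). Origin on the bench straight below the rail, z up. x is the way the carriage slides in (open front at -x); y to the left seen along +x.
- press_mark (a point): Point on the base's upper face right below the rail, 12 mm above the bench; axes as the press. Two aluminium guide bars (9 mm high) beside the tray lead it under the plate to a back ledge, whose front face is at x = +33 mm.
- crosshead: White beam across the posts; origin and axes of the press. Two rubber-tipped stop screws hang below it at y +-38 mm, set to an unknown depth that no reading shows: they meet the plate's top when the press is fully open, somewhere between 52 and 78 mm of rail travel. The rubber gives about 1 mm per 5 to 10 N; over 40 N there damages it.
- rail (a joint): Height of the toothed rail, m: 0 = bottom, up is +. Its plate (44 mm in press x, 96 in y, 10 thick) has its underside 20 mm above the bench at 0, and lies on the homed flask at 0.034. It rises with clicks; let go, it drops onto the pawl at 0.004 + a multiple of 0.014 (up to 0.074). About 0.6 kg, oil-damped (200 N per m/s): raised slowly it pulls 5 to 19 N; unlatched it sinks 20 to 40 mm/s.
- handle (a point): Middle of the rail's handle: a black upright grip, 20 x 20 mm with sides along press x and y, 50 mm tall, whose top is 24 mm above this point, with 15 mm of clear grip below it. Rises with the rail; 210 mm above the bench when the rail reads 0. Axes as the press.
- pawl (a joint): Pawl lever angle, rad: 0 = nose fully in the teeth, grows as the red pad is pressed down, end stop at 0.36. The nose is clear of the teeth above about 0.26. A spring returns it when let go.
- pawl_pad (a point): Centre of the top of the red thumb pad (28 mm in press x, 26 in y) at the end of the brass pawl lever, 105 mm to the +y side of the rail, 177 mm above the bench at rest. Pressed down about 23 mm it frees the rail for as long as it is held; its end stop is at about 31 mm. It takes 2 to 6 N; more than 25 N is too much. Free above.
- carriage (a joint): How far the flask carriage is pulled out towards press -x, m: 0 = home against the back ledge, up to 0.085 = right out. It is an aluminium tray 138 x 66 x 8 mm on the press's guides with a closed brass flask (56 x 60 mm, top 54 mm above the bench; under the plate when home) and a blue knob. About 0.6 kg, 2 N of friction. More than 40 N against the ledge is too much.
- knob (a point): Centre of the blue upright round knob of the carriage, 18 mm across and 36 mm tall; home, it is at press x = -90 mm, y = 0. 38 mm above the bench, its top 56 mm, the tray's upper face around it 20 mm above the bench.
- plaster_model: Bystander: loose ivory plaster dental model, 62 x 56 x 28 mm, origin under its centre. Leave alone.
- mixing_bowl: Bystander: loose green mixing bowl, 96 mm across, 55 mm high, origin under its centre. Leave alone.
- jar: Bystander: loose amber jar with white lid, 50 mm across, 60 mm high, origin under its centre. Leave alone.

How it is judged:
By the outcome, as a careful person would: the job done as asked, in the order asked, and still so for the second after the job is handed in, with the robot touching nothing.
It also fails if it takes over 70 s, if anything falls off the work surface, if the arm or the gripper's body presses on something with over 40 N, if the wrist force passes 120 N, or if a joint passes its speed limit or range.

## Working session

There is one attempt and no reset: what is moved stays moved. The work goes in short steps, Python scripts to look and compute and a tool call to move; the robot and the scene stay as the last step left them, time stands still between calls to the robot, and variables do not carry over. Pictures are saved under pics/ and viewed, and the job is handed in when it is done.

Besides the shell and the picture viewer there is one more tool, called after "Call:" by a JSON object that holds its "name" and its "arguments". play_rows: Moves the arm, as the interface text tells. Its arguments: {"type":"object","properties":{"rows":{"type":"array"},"squeeze":{"type":"number"}},"required":["rows"]}

```bash
ls; mkdir -p pics; python3 - <<'E'
from cell import arm
import cv2
s=arm.sense();print(s)
for n in ["scene","side"]:
    im=arm.snapshot(n);cv2.imwrite(f"pics/{n}0.png",im[:,:,::-1])
    c=arm.calibration(n);print(n,c)
    for l in ["press","handle","pawl_pad","knob","crosshead","carriage","mixing_bowl","jar","plaster_model","press_mark"]:
        try:print(l,[(r["point"],round(r["p"],2)) for r in arm.search_frame(n,l)][:2])
        except Exception as e:print(l,e)
E
```

```text
pics
{'time': 0.0, 'joints': array([-1.43222212e+00,  3.26967333e-01, -1.93607796e-01,  1.05202147e+00,
        6.20676606e-06,  1.43657699e+00]), 'joint_velocities': array([-8.49563579e-05, -1.27881650e-03, -1.66682381e-04,  4.43114079e-04,
        1.44344656e-03, -2.79827645e-04]), 'tau': array([-4.43451736e-04, -4.43392503e+01,  2.62441939e+01,  1.52010686e-02,
       -1.12161167e-04, -5.33334017e-06]), 'eef_pos': array([ 0.14810075, -0.52905645,  0.23048001]), 'orientation': array([-3.13980941e+00, -2.47056664e-04,  2.72793313e-01]), 'contact_force': array([-0.11158222, -0.07017443,  0.09203917]), 'moment': array([ 0.00068469, -0.05799041, -0.01322811]), 'grip_width': 0.08547542332986337}
scene {'intrinsics': array([[465.3458666 ,   0.        , 321.90639812],
       [  0.        , 465.3458666 , 244.57333893],
       [  0.        ,   0.        ,   1.        ]]), 'pose': array([[ 0.85967672,  0.46689082, -0.20728943,  0.76411491],
       [ 0.51081482, -0.78177687,  0.35762151, -0.31049421],
       [ 0.00491612, -0.4133254 , -0.91057012,  1.01987449],
       [ 0.        ,  0.       
[... 507 characters left out ...]
 , 518.39576285, 243.45082687],
       [  0.        ,   0.        ,   1.        ]]), 'pose': array([[-0.97322029, -0.14264414,  0.18026346,  0.33535156],
       [-0.22876838,  0.52417273, -0.82030968,  0.96832709],
       [ 0.02252318, -0.83958061, -0.542768  ,  0.79472898],
       [ 0.        ,  0.        ,  0.        ,  1.        ]])}
press [([298.8, 281.4], 0.59), ([260.6, 391.1], 0.32)]
handle [([282.7, 259.9], 0.93)]
pawl_pad [([267.4, 240.7], 0.5)]
knob []
crosshead [([280.8, 242.0], 0.76)]
carriage [([322.4, 282.8], 0.92)]
mixing_bowl [([342.9, 403.0], 0.66)]
jar [([266.2, 239.5], 0.69), ([304.7, 216.2], 0.62)]
plaster_model [([259.6, 391.9], 0.72)]
press_mark [([295.0, 278.4], 0.78)]
```

View pics/scene0.png

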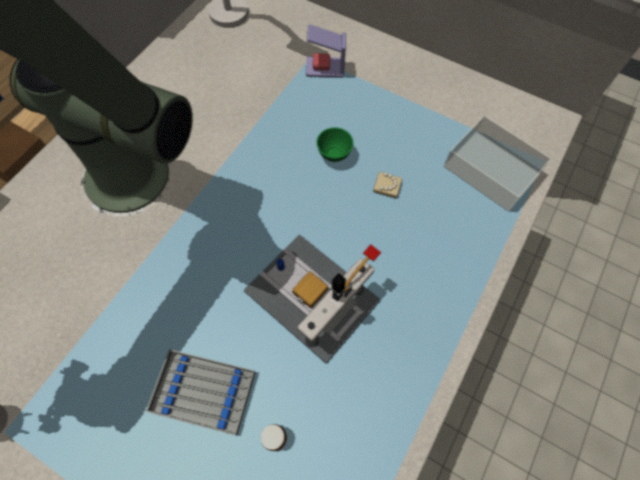

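View pics/side0.png

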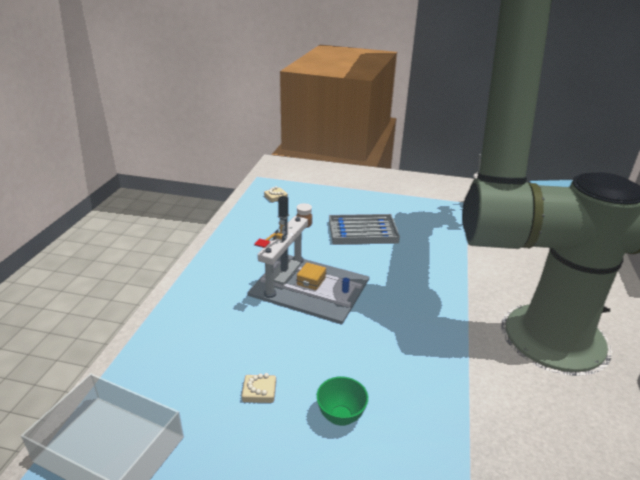

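```bash
python3 - <<'E'
import cv2
a=cv2.imread('pics/scene0.png')[190:390,200:460];cv2.imwrite('pics/sc_c.png',cv2.resize(a,None,fx=3,fy=3,interpolation=2))
a=cv2.imread('pics/side0.png')[170:370,190:450];cv2.imwrite('pics/si_c.png',cv2.resize(a,None,fx=3,fy=3,interpolation=2))
E
```

```text
(no output)
```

View pics/sc_c.png

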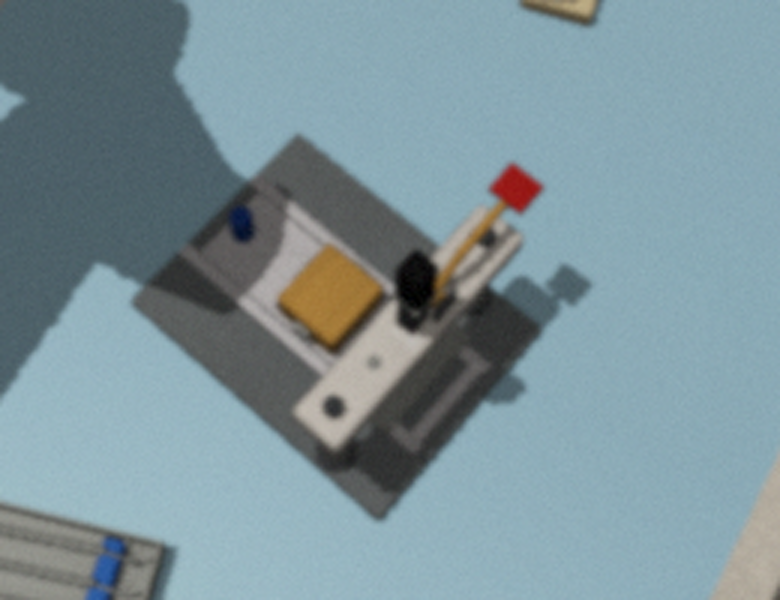

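View pics/si_c.png

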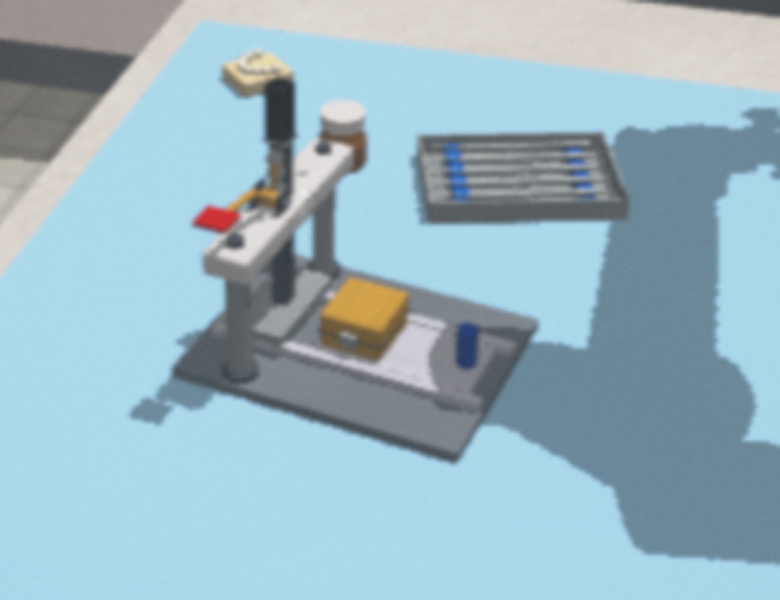

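The scene view shows the press with its front at upper left, the pad at about (372,252), the handle at (339,285) and the knob at (280,263). The side view has the handle at (283,205), the pad at (262,243) and the knob at (346,285). I'll fit the press pose to the corners.

```bash
cat > h.py <<'E'
import numpy as np
from cell import arm
from scipy.optimize import least_squares
def proj(c,P):
    T=c["pose"];p=T[:3,:3].T@(np.asarray(P).T-T[:3,3:4]);q=c["intrinsics"]@p;return (q[:2]/q[2]).T
def tri(cs,uv):
    A=[];b=[]
    for c,u in zip(cs,uv):
        d=c["pose"][:3,:3]@np.linalg.solve(c["intrinsics"],[u[0],u[1],1]);d/=np.linalg.norm(d)
        M=np.eye(3)-np.outer(d,d);A.append(M);b.append(M@c["pose"][:3,3])
    x=np.linalg.lstsq(np.vstack(A),np.hstack(b),rcond=None)[0]
    return x,[np.linalg.norm(M@x-bb) for M,bb in zip(A,b)]
E
python3 - <<'E'
from h import *
S=arm.calibration("scene");D=arm.calibration("side")
fs=lambda a:np.array(a)/3+[200,190]; fd=lambda a:np.array(a)/3+[190,170]
obs=[("S",fs((298,135)),(-195,95,12)),("S",fs((133,300)),(-195,-95,12)),("S",fs((380,518)),(55,-95,12)),("S",fs((540,322)),(55,95,12)),
("S",fs((516,188)),(0,105,177)),("S",fs((295,410)),(-20,-98,136)),
("D",fd((457,452)),(-195,95,12)),("D",fd((537,322)),(-195,-95,12)),("D",fd((177,368)),(55,95,12)),("D",fd((217,218)),(0,105,177)),
("D",fd((355,148)),(-20,-98,136)),("D",fd((205,255)),(20,98,136)),("D",fd((248,264)),(-20,98,136))]
def w(p,P):
    c,s=np.cos(p[2]),np.sin(p[2]);P=np.array(P)/1e3
    return np.array([p[0]+c*P[0]-s*P[1],p[1]+s*P[0]+c*P[1],P[2]])
def f(p):return np.hstack([proj(S if o[0]=="S" else D,[w(p,o[2])])[0]-o[1] for o in obs])
best=min((least_squares(f,[.5,-.2,y],loss="soft_l1") for y in (-1.5,0,1.5,3)),key=lambda r:r.cost)
print(best.x,best.cost);print(f(best.x).reshape(-1,2).round(1))
p=best.x
for n,a,b in [("pad",(516,188),(217,218)),("handle mid",(416,279),(280,108)),("knob top",(241,210),(467,325)),("knob mid",(241,223),(467,345))]:
    x,e=tri([S,D],[fs(a),fd(b)]);c,s=np.cos(p[2]),np.sin(p[2]);d=x[:2]-p[:2]
    print(n,x.round(4),np.round(e,4),"press",(c*d[0]+s*d[1]).round(4),(-s*d[0]+c*d[1]).round(4))
E
```

```text
[ 0.64505259 -0.04340421 -0.16742139] 17.402054565798554
[[-1.6 -2.4]
 [-2.  -0.2]
 [-0.3 -0.7]
 [ 0.4 -0.3]
 [-0.7 -2.4]
 [-1.7 -0.8]
 [ 0.2 -0.5]
 [-0.3 -2.4]
 [-3.2 -0.9]
 [-0.8 -1.1]
 [-1.4 -1.6]
 [-2.6 -1.7]
 [-1.1 -0.5]]
pad [0.6637 0.0575 0.1724] [0.002 0.002] press 0.0016 0.1026
handle mid [ 0.6448 -0.0449  0.213 ] [0.0017 0.0017] press 0.0 -0.0015
knob top [ 0.4833 -0.0132  0.0578] [0.0014 0.0014] press -0.1645 0.0028
knob mid [ 0.4827 -0.0155  0.0363] [0.0015 0.0015] press -0.1647 0.0004
```

```bash
cat >> h.py <<'E'
from scipy.spatial.transform import Rotation as Ro
PR=np.array([0.645,-0.0434,-0.1674])
def rot(rpy):return Ro.from_euler('xyz',rpy)
def rel(xyz,yaw,s=None):
    s=s or arm.sense();R0=rot(s["orientation"])
    d=R0.inv().apply(np.array(xyz)-s["eef_pos"])/0.03
    w=(R0.inv()*rot([np.pi,0,yaw])).as_rotvec(degrees=True)
    return d.round(3),w.round(2)
def pw(P,p=None):
    p=PR if p is None else p
    c,s=np.cos(p[2]),np.sin(p[2]);P=np.array(P)/1e3
    return np.array([p[0]+c*P[0]-s*P[1],p[1]+s*P[0]+c*P[1],P[2]])
E
python3 - <<'E'
from h import *
c=arm.calibration("wrist");print(c)
for nm,P in [("pre",(0,0,330)),("offset",(-60,30,330))]:print(nm,pw(P),rel(pw(P),PR[2]+np.pi/2))
E
```

```text
{'intrinsics': array([[371.64829954,   0.        , 320.96695625],
       [  0.        , 371.64829954, 239.29373133],
       [  0.        ,   0.        ,   1.        ]]), 'mount': array([[ 2.25725729e-04, -9.49073665e-01, -3.15054165e-01,
         8.13355705e-02],
       [ 9.99999725e-01,  4.36850090e-04, -5.99507229e-04,
        -5.07113025e-04],
       [ 7.06607964e-04, -3.15053943e-01,  9.49073503e-01,
        -1.42184356e-01],
       [ 0.00000000e+00,  0.00000000e+00,  0.00000000e+00,
         1.00000000e+00]])}
pre [ 0.645  -0.0434  0.33  ] (array([ 20.315, -11.148,  -3.289]), array([  0.  ,  -0.  , -64.78]))
offset [ 0.5908373  -0.00382221  0.33      ] (array([ 18.931, -12.905,  -3.29 ]), array([  0.  ,  -0.  , -64.78]))
```

Call:
{"name": "play_rows", "arguments": {"rows": [6,-4,-3.3,0,0,-20,1,19,-13,-3.3,0,0,-64.8,1,19,-13,-3.3,0,0,-64.8,1,19,-13,-3.3,0,0,-64.8,1,19,-13,-3.3,0,0,-64.8,1,19,-13,-3.3,0,0,-64.8,1,19,-13,-3.3,0,0,-64.8,1,19,-13,-3.3,0,0,-64.8,1,19,-13,-3.3,0,0,-64.8,1,19,-13,-3.3,0,0,-64.8,1,19,-13,-3.3,0,0,-64.8,1,19,-13,-3.3,0,0,-64.8,1,19,-13,-3.3,0,0,-64.8,1,19,-13,-3.3,0,0,-64.8,1,19,-13,-3.3,0,0,-64.8,1,19,-13,-3.3,0,0,-64.8,1,19,-13,-3.3,0,0,-64.8,1,19,-13,-3.3,0,0,-64.8,1,19,-13,-3.3,0,0,-64.8,1,19,-13,-3.3,0,0,-64.8,1]}}

```text
time: 2.77
eef_pos: [0.5915, -0.0008, 0.3299]
orientation: [-3.141, 0.001, 1.404]
contact_force: [-0.6, 0.1, 0.2]
grip_width: 0.0855
```

```bash
cat >> h.py <<'E'
def wray(s,uv):
    c=arm.calibration("wrist");K=c["intrinsics"];x=(np.array(uv)-K[:2,2])/K[0,0];r=np.linalg.norm(x)
    d=np.r_[x/r*np.sin(r),np.cos(r)] if r>0 else np.array([0,0,1.])
    R=rot(s["orientation"]);M=c["mount"]
    return R.apply(M[:3,3])+s["eef_pos"],R.apply(M[:3,:3]@d)
def wproj(s,P):
    c=arm.calibration("wrist");K=c["intrinsics"];R=rot(s["orientation"]);M=c["mount"]
    q=M[:3,:3].T@(R.inv().apply(np.array(P)-s["eef_pos"])-M[:3,3]);n=np.hypot(*q[:2]);th=np.arctan2(n,q[2])
    return K[:2,2]+K[0,0]*th*q[:2]/n
E
python3 - <<'E'
from h import *
import cv2
s=arm.sense();im=arm.snapshot("wrist");cv2.imwrite("pics/w1.png",im[:,:,::-1])
import pickle;pickle.dump(s,open("s1.pkl","wb"))
for l in ["handle","pawl_pad","knob"]:print(l,[(r["point"],round(r["p"],2)) for r in arm.search_frame("wrist",l)][:2])
for n,P in [("handle top",(0,0,238)),("pad",(0,105,177)),("ch",(-20,-98,136)),("ch",(-20,98,136)),("ch",(20,98,136)),("b",(-195,95,12)),("b",(55,95,12)),("knobtop",(-165,0,56))]:print(n,P,wproj(s,pw(P)).round(1))
E
```

```text
handle [([389.0, 259.2], 0.94)]
pawl_pad [([393.4, 144.6], 0.63)]
knob [([286.9, 210.7], 0.9)]
handle top (0, 0, 238) [405.1 288.9]
pad (0, 105, 177) [396.5 134. ]
ch (-20, -98, 136) [358.4 329.6]
ch (-20, 98, 136) [365.5 139.2]
ch (20, 98, 136) [408.8 140.6]
b (-195, 95, 12) [213.6 138.8]
b (55, 95, 12) [413.1 138.2]
knobtop (-165, 0, 56) [232.1 220.4]
```

View pics/w1.png

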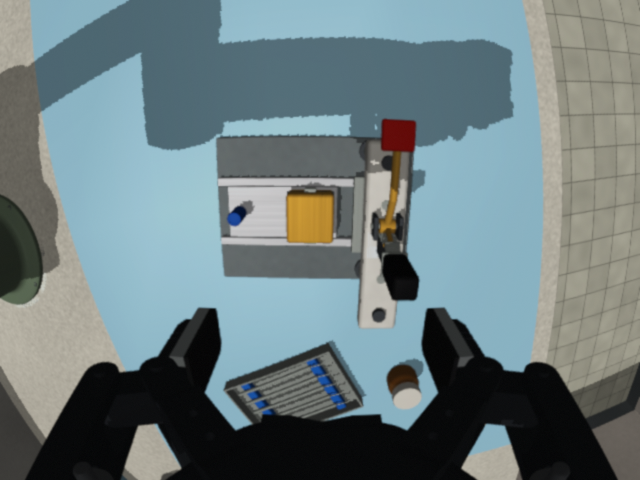

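The wrist view matches the fitted pose within 2 px: handle top (405,288), pad (398,135), knob top (234,216). I'll go over the handle.

```bash
python3 - <<'E'
from h import *
for P in [(0,0,290),(0,0,200)]:print(P,pw(P),rel(pw(P),PR[2]+np.pi/2))
E
```

```text
(0, 0, 290) [ 0.645  -0.0434  0.29  ] (array([-1.069,  1.996,  1.35 ]), array([-0.  ,  0.01, -0.09]))
(0, 0, 200) [ 0.645  -0.0434  0.2   ] (array([-1.068,  1.996,  4.35 ]), array([-0.  ,  0.01, -0.09]))
```

Call:
{"name": "play_rows", "arguments": {"rows": [-0.6,1.2,0,0,0,0,1,-1.07,2,0,0,0,0,1,-1.07,2,0.8,0,0,0,1,-1.07,2,1.35,0,0,0,1,-1.07,2,1.35,0,0,0,1,-1.07,2,1.35,0,0,0,1]}}

```text
time: 3.47
eef_pos: [0.644, -0.0442, 0.2894]
orientation: [-3.139, 0.0, 1.4]
contact_force: [-0.0, -0.5, 0.1]
grip_width: 0.0859
```

```bash
python3 - <<'E'
from h import *
import cv2
s=arm.sense();print(s["eef_pos"]);im=arm.snapshot("wrist");cv2.imwrite("pics/w2.png",im[:,:,::-1])
for n,P in [("handle top",(0,0,238)),("pad",(0,105,177)),("ch",(-20,-98,136)),("ch",(-20,98,136)),("ch",(20,98,136)),("hc",(-10,10,238)),("hc",(10,10,238))]:print(n,P,wproj(s,pw(P)).round(1))
E
```

```text
[ 0.64402771 -0.04421529  0.28940658]
handle top (0, 0, 238) [322.7 267.1]
pad (0, 105, 177) [322.1  84.9]
ch (-20, -98, 136) [300.8 322.2]
ch (-20, 98, 136) [296.4  98.8]
ch (20, 98, 136) [347.7  98.7]
hc (-10, 10, 238) [304.7 250.5]
hc (10, 10, 238) [340.7 250.4]
```

View pics/w2.png

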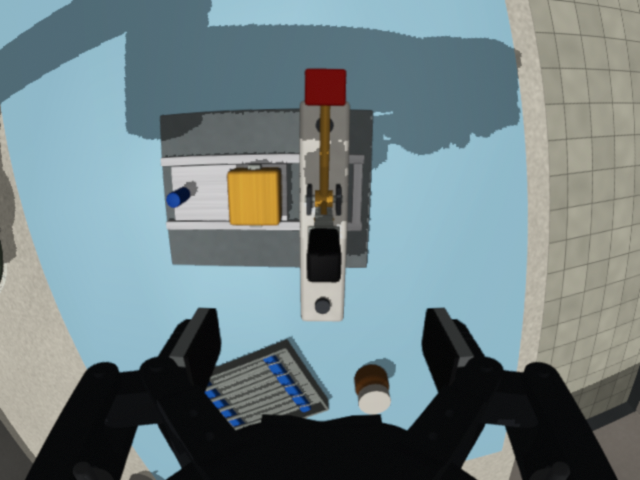

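Handle top is at (324,268) as predicted, centred between the jaws. Descending.

Call:
{"name": "play_rows", "arguments": {"rows": [0.03,0.04,0.7,0,0,0,1,0.03,0.04,1.6,0,0,0,1,0.03,0.04,2.4,0,0,0,1,0.03,0.04,2.95,0,0,0,1,0.03,0.04,2.95,0,0,0,1,0.03,0.04,2.95,0,0,0,1]}}

```text
time: 4.02
eef_pos: [0.6461, -0.0433, 0.2033]
orientation: [3.141, 0.0, 1.401]
contact_force: [1.3, 0.2, -0.1]
grip_width: 0.0852
```

Call:
{"name": "play_rows", "arguments": {"rows": [0,0,0,0,0,0,0.5,0,0,0,0,0,0,0.4,0,0,0,0,0,0,0.3,0,0,0,0,0,0,0.2,0,0,0,0,0,0,0.1,0,0,0,0,0,0,0.1,0,0,0,0,0,0,0.1,0,0,0,0,0,0,0.1], "squeeze": 60}}

```text
time: 4.68
eef_pos: [0.6457, -0.0433, 0.204]
orientation: [3.142, 0.0, 1.4]
contact_force: [-3.9, 1.7, 5.7]
grip_width: 0.0194
```

Call:
{"name": "play_rows", "arguments": {"rows": [0,0,-0.05,0,0,0,0.1,0,0,-0.13,0,0,0,0.1,0,0,-0.21,0,0,0,0.1,0,0,-0.29,0,0,0,0.1,0,0,-0.37,0,0,0,0.1,0,0,-0.45,0,0,0,0.1,0,0,-0.53,0,0,0,0.1,0,0,-0.6,0,0,0,0.1]}}

```text
time: 5.35
eef_pos: [0.6455, -0.0432, 0.2201]
orientation: [-3.139, -0.0, 1.4]
contact_force: [4.5, -0.5, -14.3]
grip_width: 0.0194
```

```bash
python3 - <<'E'
from h import *
import cv2
im=arm.snapshot("side");cv2.imwrite("pics/d3.png",cv2.resize(im[170:370,190:450,::-1],None,fx=3,fy=3))
E
```

```text
(no output)
```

View pics/d3.png

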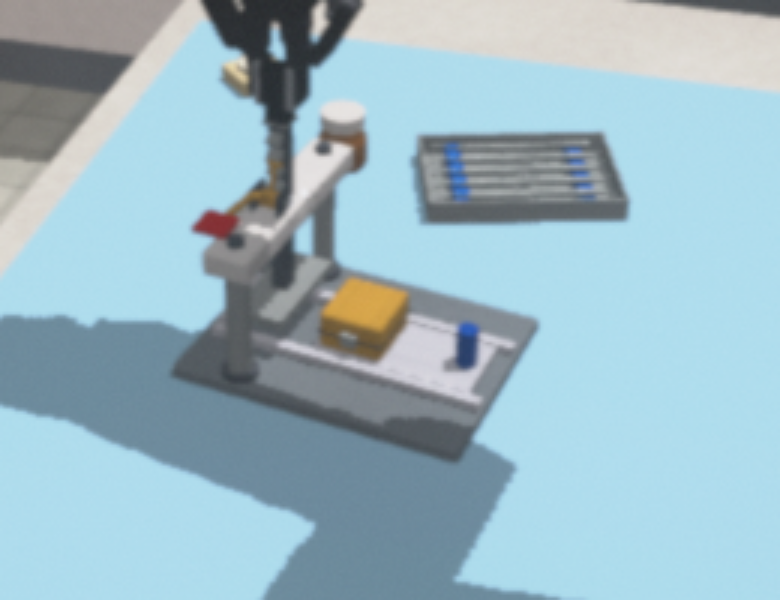

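The rail is rising with the grip; the plate is visibly higher. Next, up to about rail 0.047.

Call:
{"name": "play_rows", "arguments": {"rows": [0,0,-0.08,0,0,0,0.1,0,0,-0.16,0,0,0,0.1,0,0,-0.24,0,0,0,0.1,0,0,-0.32,0,0,0,0.1,0,0,-0.4,0,0,0,0.1,0,0,-0.48,0,0,0,0.1,0,0,-0.56,0,0,0,0.1,0,0,-0.64,0,0,0,0.1,0,0,-0.72,0,0,0,0.1,0,0,-0.8,0,0,0,0.1,0,0,-0.88,0,0,0,0.1]}}

```text
time: 6.32
eef_pos: [0.6455, -0.0432, 0.2469]
orientation: [-3.139, -0.0, 1.4]
contact_force: [4.1, -1.0, -13.6]
grip_width: 0.0192
```

Call:
{"name": "play_rows", "arguments": {"rows": [0,0,-0.03,0,0,0,0.1,0,0,-0.06,0,0,0,0.1,0,0,-0.09,0,0,0,0.1,0,0,-0.12,0,0,0,0.1]}}

```text
time: 6.65
eef_pos: [0.6455, -0.0432, 0.2508]
orientation: [-3.14, -0.0, 1.4]
contact_force: [4.0, -0.8, -13.2]
grip_width: 0.019
```

Call:
{"name": "play_rows", "arguments": {"rows": [0,0,-0.03,0,0,0,0.1,0,0,-0.06,0,0,0,0.1,0,0,-0.08,0,0,0,0.1]}}

```text
time: 6.9
eef_pos: [0.6455, -0.0432, 0.2529]
orientation: [-3.139, -0.0, 1.4]
contact_force: [4.5, -1.4, -15.5]
grip_width: 0.019
```

Call:
{"name": "play_rows", "arguments": {"rows": [0,0,-0.03,0,0,0,0.1,0,0,-0.06,0,0,0,0.1,0,0,-0.07,0,0,0,0.1]}}

```text
time: 7.15
eef_pos: [0.6455, -0.0432, 0.2546]
orientation: [-3.139, -0.0, 1.4]
contact_force: [5.1, -0.1, -16.9]
grip_width: 0.019
```

Call:
{"name": "play_rows", "arguments": {"rows": [0,0,-0.03,0,0,0,0.1,0,0,-0.06,0,0,0,0.1,0,0,-0.07,0,0,0,0.1]}}

```text
time: 7.4
eef_pos: [0.6455, -0.0433, 0.2562]
orientation: [-3.138, -0.0, 1.4]
contact_force: [4.6, -0.4, -15.5]
grip_width: 0.0189
```

Call:
{"name": "play_rows", "arguments": {"rows": [0,0,-0.03,0,0,0,0.1,0,0,-0.06,0,0,0,0.1,0,0,-0.07,0,0,0,0.1]}}

```text
time: 7.65
eef_pos: [0.6455, -0.0433, 0.2593]
orientation: [-3.139, 0.0, 1.4]
contact_force: [1.7, -0.6, -8.9]
grip_width: 0.0194
```

Call:
{"name": "play_rows", "arguments": {"rows": [0,0,-0.03,0,0,0,0.1,0,0,-0.06,0,0,0,0.1,0,0,-0.07,0,0,0,0.1]}}

```text
time: 7.9
eef_pos: [0.6455, -0.0433, 0.2625]
orientation: [-3.14, 0.0, 1.4]
contact_force: [2.2, -0.1, -7.2]
grip_width: 0.0191
```

Call:
{"name": "play_rows", "arguments": {"rows": [0,0,-0.03,0,0,0,0.1,0,0,-0.06,0,0,0,0.1,0,0,-0.07,0,0,0,0.1]}}

```text
time: 8.15
eef_pos: [0.6455, -0.0432, 0.2646]
orientation: [-3.14, 0.0, 1.4]
contact_force: [2.2, -0.6, -11.4]
grip_width: 0.019
```

Call:
{"name": "play_rows", "arguments": {"rows": [0,0,-0.03,0,0,0,0.1,0,0,-0.06,0,0,0,0.1,0,0,-0.07,0,0,0,0.1]}}

```text
time: 8.4
eef_pos: [0.6455, -0.0432, 0.2663]
orientation: [-3.139, -0.0, 1.4]
contact_force: [3.9, -0.2, -13.1]
grip_width: 0.0193
```

Call:
{"name": "play_rows", "arguments": {"rows": [0,0,-0.03,0,0,0,0.1,0,0,-0.06,0,0,0,0.1,0,0,-0.07,0,0,0,0.1]}}

```text
time: 8.65
eef_pos: [0.6455, -0.0432, 0.2681]
orientation: [-3.139, -0.0, 1.4]
contact_force: [3.4, 0.3, -15.9]
grip_width: 0.019
```

Call:
{"name": "play_rows", "arguments": {"rows": [0,0,-0.03,0,0,0,0.1,0,0,-0.06,0,0,0,0.1]}}

```text
time: 8.82
eef_pos: [0.6455, -0.0432, 0.2694]
orientation: [-3.138, -0.0, 1.4]
contact_force: [6.2, -1.1, -17.7]
grip_width: 0.0192
```

Call:
{"name": "play_rows", "arguments": {"rows": [0,0,-0.03,0,0,0,0.1,0,0,-0.06,0,0,0,0.1]}}

```text
time: 8.98
eef_pos: [0.6455, -0.0433, 0.2712]
orientation: [-3.138, -0.0, 1.4]
contact_force: [4.8, 0.2, -14.1]
grip_width: 0.0194
```

Call:
{"name": "play_rows", "arguments": {"rows": [0,0,-0.03,0,0,0,0.1,0,0,-0.06,0,0,0,0.1]}}

```text
time: 9.15
eef_pos: [0.6454, -0.0433, 0.2726]
orientation: [-3.138, -0.0, 1.4]
contact_force: [6.4, -0.2, -21.1]
grip_width: 0.0191
```

Call:
{"name": "play_rows", "arguments": {"rows": [0,0,-0.03,0,0,0,0.1,0,0,-0.05,0,0,0,0.1]}}

```text
time: 9.32
eef_pos: [0.6454, -0.0432, 0.2726]
orientation: [-3.136, -0.0, 1.4]
contact_force: [7.5, -1.2, -25.3]
grip_width: 0.0194
```

```bash
python3 - <<'E'
from h import *
import cv2
s=arm.sense();print(s["eef_pos"],s["contact_force"])
im=arm.snapshot("side");cv2.imwrite("pics/d4.png",cv2.resize(im[170:370,190:450,::-1],None,fx=3,fy=3))
im=arm.snapshot("wrist");cv2.imwrite("pics/w4.png",im[:,:,::-1])
print("pad rest",wproj(s,pw((0,105,177))),"down10",wproj(s,pw((0,104,167))),"down20",wproj(s,pw((0,103,157))))
D=arm.calibration("side")
for z in (177,167,157): print((proj(D,[pw((0,104,z))])[0]-[190,170])*3)
E
```

```text
[ 0.64537487 -0.04322342  0.27261926] [  7.5377021   -1.21531426 -25.32740911]
pad rest [320.68328607  84.37260257] down10 [320.76267148  87.29565352] down20 [320.83585202  89.99558678]
[215.17535346 214.11026683]
[215.67200394 225.53877307]
[216.16396995 236.85948407]
```

View pics/d4.png

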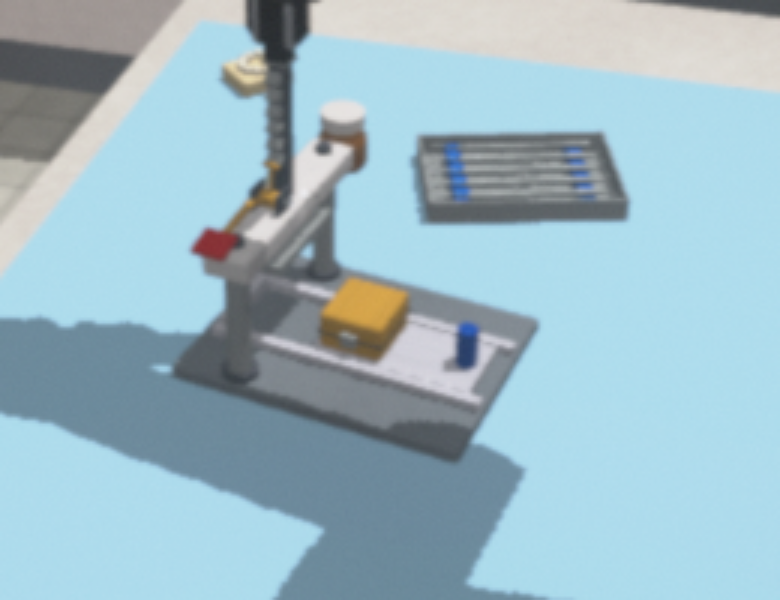

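View pics/w4.png

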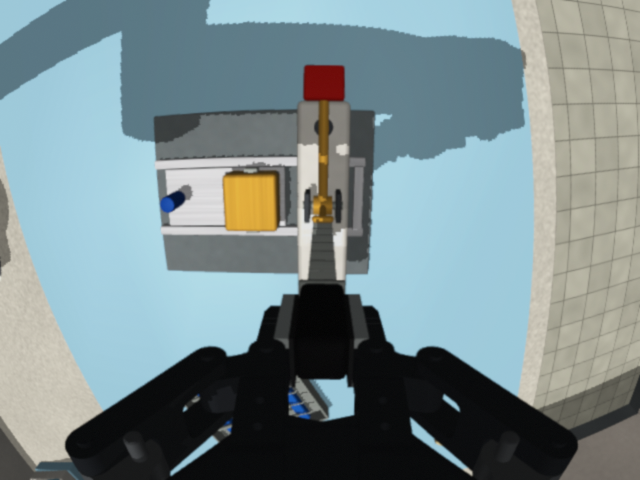

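The pad is down to (214,243) from about 218 at rest, roughly 22 mm, so the nose is almost at a tooth crest. The force (25 N) is above the free-lift range, so I'll proceed in tiny steps.

Call:
{"name": "play_rows", "arguments": {"rows": [0,0,-0.05,0,0,0,0.1,0,0,-0.08,0,0,0,0.1,0,0,-0.08,0,0,0,0.1]}}

```text
time: 9.67
eef_pos: [0.6453, -0.0432, 0.2727]
orientation: [-3.134, -0.0, 1.4]
contact_force: [7.7, -1.5, -25.7]
grip_width: 0.0193
```

Call:
{"name": "play_rows", "arguments": {"rows": [0,0,-0.09,0,0,0,0.1,0,0,-0.1,0,0,0,0.1,0,0,-0.11,0,0,0,0.1,0,0,-0.11,0,0,0,0.1]}}

```text
time: 10.0
eef_pos: [0.6452, -0.0432, 0.2728]
orientation: [-3.131, -0.001, 1.4]
contact_force: [8.2, -1.6, -29.4]
grip_width: 0.0193
```

Call:
{"name": "play_rows", "arguments": {"rows": [0,0,-0.11,0,0,0,0.1,0,0,-0.125,0,0,0,0.1,0,0,-0.135,0,0,0,0.1,0,0,-0.135,0,0,0,0.1]}}

```text
time: 10.33
eef_pos: [0.6451, -0.0432, 0.273]
orientation: [-3.127, -0.001, 1.4]
contact_force: [8.7, -1.0, -32.4]
grip_width: 0.0191
```

```bash
python3 - <<'E'
from h import *
import cv2
s=arm.sense();print(s["eef_pos"],s["contact_force"])
im=arm.snapshot("side");cv2.imwrite("pics/d5.png",im[:,:,::-1])
a=cv2.imread("pics/side0.png")[215:275,240:300];b=im[215:275,240:300,::-1]
cv2.imwrite("pics/d5c.png",cv2.resize(np.hstack([a,b]),None,fx=6,fy=6,interpolation=2))
for n in ["pics/side0.png","pics/d5.png"]:
    i=cv2.imread(n).astype(int);m=(i[...,2]>120)&(i[...,1]<60)&(i[...,0]<60);m[:215]=0;m[275:]=0
    y,x=np.where(m);print(n,x.mean(),y.mean(),len(x))
E
```

```text
[ 0.64514999 -0.04318962  0.2729536 ] [  8.66769653  -0.98744599 -32.4230737 ]
pics/side0.png 261.95652173913044 242.6304347826087 46
pics/d5.png 261.3636363636364 251.0909090909091 66
```

View pics/d5c.png

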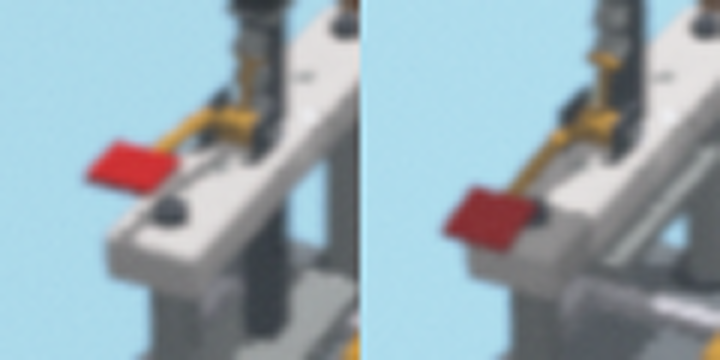

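The pull has climbed from about 15 to 32 N, with TCP z rising only from 0.2722 to 0.2730. That is the rubber stop, and the nose sits just short of the next crest. I won't push harder; I'll lower onto the pawl and use the landing height to calibrate the rail reading.

Call:
{"name": "play_rows", "arguments": {"rows": [0,0,0,0,0,0,0.1,0,0,0.1,0,0,0,0.1,0,0,0.18,0,0,0,0.1,0,0,0.26,0,0,0,0.1,0,0,0.32,0,0,0,0.1,0,0,0.34,0,0,0,0.1]}}

```text
time: 10.88
eef_pos: [0.6453, -0.0432, 0.2638]
orientation: [-3.129, -0.001, 1.4]
contact_force: [0.1, -0.2, -3.6]
grip_width: 0.0192
```

Call:
{"name": "play_rows", "arguments": {"rows": [0,0,0.04,0,0,0,0.1,0,0,0.07,0,0,0,0.1,0,0,0.07,0,0,0,0.1]}}

```text
time: 11.13
eef_pos: [0.6453, -0.0432, 0.2614]
orientation: [-3.129, -0.001, 1.4]
contact_force: [1.0, -0.4, -4.8]
grip_width: 0.0193
```

Call:
{"name": "play_rows", "arguments": {"rows": [0,0,0.03,0,0,0,0.1,0,0,0.05,0,0,0,0.1,0,0,0.05,0,0,0,0.1]}}

```text
time: 11.38
eef_pos: [0.6453, -0.0432, 0.2603]
orientation: [-3.13, -0.001, 1.4]
contact_force: [0.1, 0.9, -0.5]
grip_width: 0.0192
```

Call:
{"name": "play_rows", "arguments": {"rows": [0,0,0.02,0,0,0,0.1,0,0,0.04,0,0,0,0.1,0,0,0.04,0,0,0,0.1]}}

```text
time: 11.63
eef_pos: [0.6454, -0.0432, 0.2602]
orientation: [-3.131, -0.001, 1.4]
contact_force: [-3.9, 1.0, 5.2]
grip_width: 0.0191
```

Landing on the pawl at TCP z 0.2602 gives rail = TCP z − 0.2002, so the grip did not slip. The stop was met at about rail 0.072, below the 0.074 notch, so 0.060 is the correct latch. Releasing.

Call:
{"name": "play_rows", "arguments": {"rows": [0,0,-0.03,0,0,0,0.3,0,0,-0.03,0,0,0,0.6,0,0,-0.03,0,0,0,1,0,0,-0.03,0,0,0,1,0,0,-0.03,0,0,0,1,0,0,-0.03,0,0,0,1,0,0,-0.8,0,0,0,1,0,0,-1.6,0,0,0,1,0,0,-2.4,0,0,0,1,0,0,-3,0,0,0,1,0,0,-3,0,0,0,1]}}

```text
time: 12.55
eef_pos: [0.6478, -0.0437, 0.3546]
orientation: [-3.137, -0.0, 1.4]
contact_force: [-0.4, -0.7, -0.3]
grip_width: 0.0852
```

```bash
python3 - <<'E'
from h import *
import cv2
s=arm.sense()
im=arm.snapshot("side");cv2.imwrite("pics/d6.png",cv2.resize(im[130:370,190:450,::-1],None,fx=2.5,fy=2.5))
for P in [(-196,0,350),(-196,0,120),(-196,0,32)]:print(P,pw(P),rel(pw(P),PR[2]+np.pi,s))
D=arm.calibration("side");print((proj(D,[pw((0,0,294)),pw((0,0,308)),pw((0,105,177))])-[190,130])*2.5)
E
```

```text
(-196, 0, 350) [ 0.45173982 -0.01074263  0.35      ] (array([-0.029, -6.626,  0.181]), array([ -0.17,  -0.21, -90.19]))
(-196, 0, 120) [ 0.45173982 -0.01074263  0.12      ] (array([-0.032, -6.594,  7.847]), array([ -0.17,  -0.21, -90.19]))
(-196, 0, 32) [ 0.45173982 -0.01074263  0.032     ] (array([-0.034, -6.582, 10.781]), array([ -0.17,  -0.21, -90.19]))
[[229.54299342 111.10844773]
 [229.29774017  96.72133687]
 [178.77525135 278.98257962]]
```

View pics/d6.png

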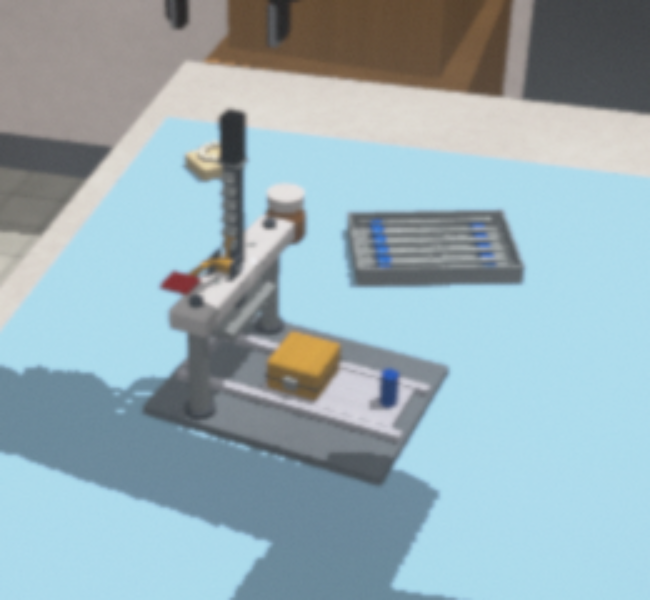

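Rail held: the handle top is at (232,113), where a 0.060 latch puts it. Going behind the knob with shut fingers.

Call:
{"name": "play_rows", "arguments": {"rows": [0,-2,0,0,0,-14,0.8,0,-4,0,0,0,-21,0.5,0,-6.6,0,0,0,-35,0,0,-6.6,0,0,0,-42,0,0,-6.6,0,0,0,-90,0,0,-6.6,0,0,0,-90,0,0,-6.6,1,0,0,-90,0,0,-6.6,3,0,0,-90,0,0,-6.6,5,0,0,-90,0,0,-6.6,6.5,0,0,-90,0,0,-6.6,7.8,0,0,-90,0,0,-6.6,7.8,0,0,-90,0,0,-6.6,7.8,0,0,-90,0,0,-6.6,7.8,0,0,-90,0,0,-6.6,7.8,0,0,-90,0,0,-6.6,7.8,0,0,-90,0]}}

```text
time: 13.93
eef_pos: [0.4513, -0.0097, 0.1201]
orientation: [3.141, -0.005, 2.969]
contact_force: [0.4, -0.1, 0.3]
grip_width: -0.0001
```

```bash
python3 - <<'E'
from h import *
import cv2
s=arm.sense();print(s["eef_pos"],s["orientation"],s["grip_width"])
im=arm.snapshot("wrist");cv2.imwrite("pics/w7.png",im[:,:,::-1])
print([(r["point"],round(r["p"],2)) for r in arm.search_frame("wrist","knob")][:2],[(x,wproj(s,pw((x,0,56)))) for x in (-165,-175)])
for P in [(-196,0,32),(-150,0,32)]:print(P,pw(P),rel(pw(P),PR[2]+np.pi,s))
E
```

```text
[ 0.45132808 -0.00968059  0.12012545] [ 3.14111853 -0.00534084  2.96918978] -5.234546959147244e-05
[([320.9, 284.7], 0.87)] [(-165, array([318.45364009, 306.34822947])), (-175, array([318.33141328, 292.19611602]))]
(-196, 0, 32) [ 0.45173982 -0.01074263  0.032     ] (array([-0.035, -0.034,  2.937]), array([ 0.03, -0.31, -0.29]))
(-150, 0, 32) [ 0.4970968  -0.01840711  0.032     ] (array([-1.569, -0.026,  2.929]), array([ 0.03, -0.31, -0.29]))
```

View pics/w7.png

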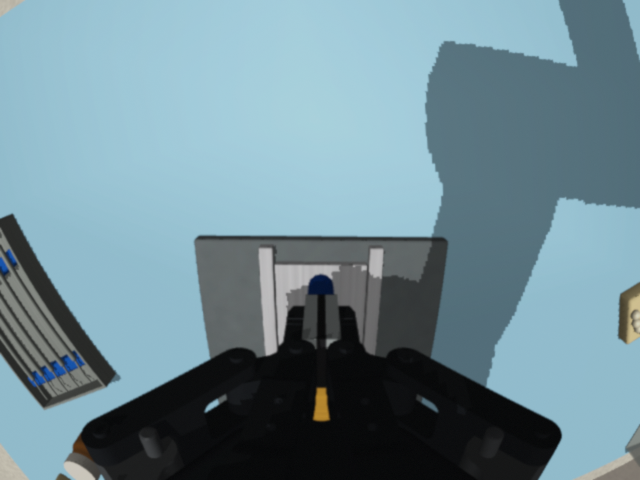

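```bash
python3 - <<'E'
from h import *
s=arm.sense()
for P in [(-174,0,20),(-184,0,20),(-174,0,56),(-195,0,12),(-195,95,12),(-195,-95,12)]:print(P,wproj(s,pw(P)).round(1))
E
```

```text
(-174, 0, 20) [318.5 270. ]
(-184, 0, 20) [318.4 256.8]
(-174, 0, 56) [318.3 292.6]
(-195, 0, 12) [318.4 238.3]
(-195, 95, 12) [446.9 237.8]
(-195, -95, 12) [190.4 238.9]
```

Base edge at row 238 matches exactly; the knob's near foot at row 274 puts its centre at x ≈ −162 to −165. Descending behind it.

Call:
{"name": "play_rows", "arguments": {"rows": [0,-0.03,1,0,0,0,0,0,-0.03,2,0,0,0,0,0,-0.03,2.85,0,0,0,0,0,-0.03,2.85,0,0,0,0,0,-0.03,2.85,0,0,0,0]}}

```text
time: 14.45
eef_pos: [0.4507, -0.0104, 0.0351]
orientation: [3.141, -0.006, 2.969]
contact_force: [-0.4, -0.4, -0.5]
grip_width: -0.0001
```

Call:
{"name": "play_rows", "arguments": {"rows": [-0.12,0,0,0,0,0,0,-0.24,0,0,0,0,0,0,-0.36,0,0,0,0,0,0,-0.48,0,0,0,0,0,0,-0.6,0,0,0,0,0,0,-0.72,0,0,0,0,0,0,-0.84,0,0,0,0,0,0]}}

```text
time: 15.03
eef_pos: [0.4755, -0.0147, 0.0351]
orientation: [3.141, -0.006, 2.969]
contact_force: [-2.0, 0.5, 2.0]
grip_width: 0.0002
```

Call:
{"name": "play_rows", "arguments": {"rows": [-0.1,0,0,0,0,0,0,-0.2,0,0,0,0,0,0,-0.3,0,0,0,0,0,0,-0.4,0,0,0,0,0,0,-0.5,0,0,0,0,0,0,-0.6,0,0,0,0,0,0,-0.7,0,0,0,0,0,0,-0.8,0,0,0,0,0,0,-0.9,0,0,0,0,0,0,-1,0,0,0,0,0,0,-1.1,0,0,0,0,0,0,-1.2,0,0,0,0,0,0,-1.3,0,0,0,0,0,0,-1.4,0,0,0,0,0,0,-1.5,0,0,0,0,0,0]}}

```text
time: 16.28
eef_pos: [0.52, -0.0225, 0.0348]
orientation: [3.141, -0.007, 2.969]
contact_force: [-2.6, 0.4, 1.1]
grip_width: 0.0
```

```bash
python3 - <<'E'
from h import *
s=arm.sense();p=PR;c,t=np.cos(p[2]),np.sin(p[2]);d=s["eef_pos"][:2]-p[:2];print((c*d[0]+t*d[1])*1e3,(-t*d[0]+c*d[1])*1e3,s["contact_force"])
E
```

```text
-126.68949605095243 -0.23012627981502248 [-2.60942602  0.35697705  1.10676036]
```

Call:
{"name": "play_rows", "arguments": {"rows": [-0.05,0,0,0,0,0,0,-0.1,0,0,0,0,0,0,-0.15,0,0,0,0,0,0,-0.2,0,0,0,0,0,0,-0.25,0,0,0,0,0,0,-0.3,0,0,0,0,0,0,-0.35,0,0,0,0,0,0,-0.4,0,0,0,0,0,0]}}

```text
time: 16.95
eef_pos: [0.532, -0.0246, 0.0347]
orientation: [3.141, -0.007, 2.969]
contact_force: [-2.1, -0.8, 0.5]
grip_width: -0.0003
```

Call:
{"name": "play_rows", "arguments": {"rows": [-0.04,0,0,0,0,0,0,-0.08,0,0,0,0,0,0,-0.1,0,0,0,0,0,0]}}

```text
time: 17.2
eef_pos: [0.5352, -0.0251, 0.0347]
orientation: [3.141, -0.006, 2.969]
contact_force: [-1.8, -0.8, 1.5]
grip_width: 0.0004
```

Call:
{"name": "play_rows", "arguments": {"rows": [-0.04,0,0,0,0,0,0,-0.08,0,0,0,0,0,0,-0.1,0,0,0,0,0,0]}}

```text
time: 17.45
eef_pos: [0.5371, -0.0254, 0.0345]
orientation: [3.141, -0.009, 2.969]
contact_force: [-4.8, 0.2, 4.3]
grip_width: 0.0002
```

Call:
{"name": "play_rows", "arguments": {"rows": [-0.05,0,0,0,0,0,0,-0.1,0,0,0,0,0,0,-0.1,0,0,0,0,0,0]}}

```text
time: 17.7
eef_pos: [0.537, -0.0253, 0.034]
orientation: [3.141, -0.014, 2.97]
contact_force: [-7.6, 1.1, 5.4]
grip_width: -0.0001
```

Call:
{"name": "play_rows", "arguments": {"rows": [-0.1,0,-0.01,0,0,0,0,-0.15,0,-0.01,0,0,0,0,-0.18,0,-0.01,0,0,0,0,-0.18,0,-0.01,0,0,0,0]}}

```text
time: 18.03
eef_pos: [0.537, -0.0251, 0.0334]
orientation: [3.141, -0.024, 2.97]
contact_force: [-13.3, 0.8, 9.5]
grip_width: 0.0002
```

The carriage is against the ledge: 13 N with no movement, at the expected position. Backing off and rising.

Call:
{"name": "play_rows", "arguments": {"rows": [0.3,0,0,0,0,0,0,1,0,0,0,0,0,0,1,0,-1,0,0,0,0,1,0,-2.5,0,0,0,0,1,0,-5,0,0,0,0,1,0,-6,0,0,0,0,1,0,-6,0,0,0,0,1,0,-6,0,0,0,0]}}

```text
time: 18.7
eef_pos: [0.5166, -0.0213, 0.2206]
orientation: [3.141, -0.011, 2.97]
contact_force: [1.2, -0.1, 1.7]
grip_width: -0.0002
```

```bash
python3 - <<'E'
from h import *
import cv2
s=arm.sense()
im=arm.snapshot("side");cv2.imwrite("pics/d8.png",cv2.resize(im[130:370,190:450,::-1],None,fx=2.5,fy=2.5))
im=arm.snapshot("scene");cv2.imwrite("pics/s8.png",cv2.resize(im[190:390,200:460,::-1],None,fx=3,fy=3))
print((proj(arm.calibration("side"),[pw((-90,0,38)),pw((0,0,294))])-[190,130])*2.5)
for P in [(-100,105,250),(1,105,230),(1,105,185),(1,105,150)]:print(P,pw(P),rel(pw(P),PR[2]+np.pi,s))
E
```

```text
[[316.33491966 366.7759691 ]
 [229.54299342 111.10844773]]
(-100, 105, 250) [0.56389289 0.07679416 0.25      ] (array([-0.983,  3.493, -0.987]), array([ 0.06, -0.65, -0.23]))
(1, 105, 230) [0.66348104 0.05996562 0.23      ] (array([-4.357,  3.506, -0.358]), array([ 0.06, -0.65, -0.23]))
(1, 105, 185) [0.66348104 0.05996562 0.185     ] (array([-4.374,  3.504,  1.142]), array([ 0.06, -0.65, -0.23]))
(1, 105, 150) [0.66348104 0.05996562 0.15      ] (array([-4.387,  3.503,  2.308]), array([ 0.06, -0.65, -0.23]))
```

View pics/d8.png

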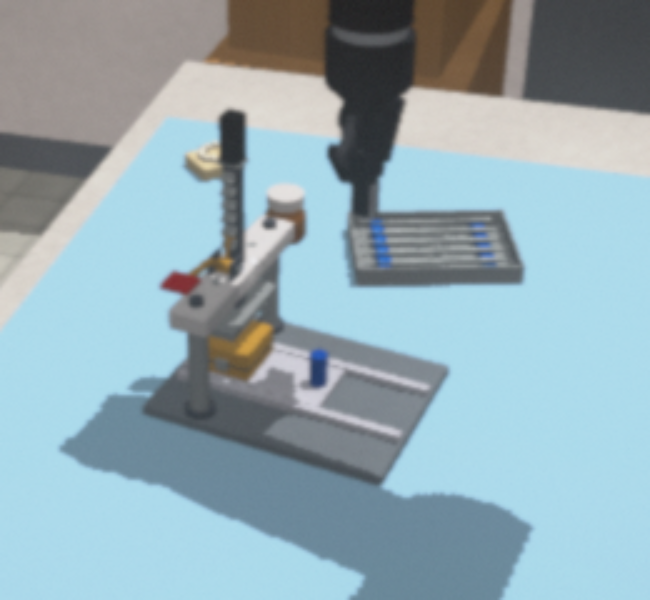

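View pics/s8.png

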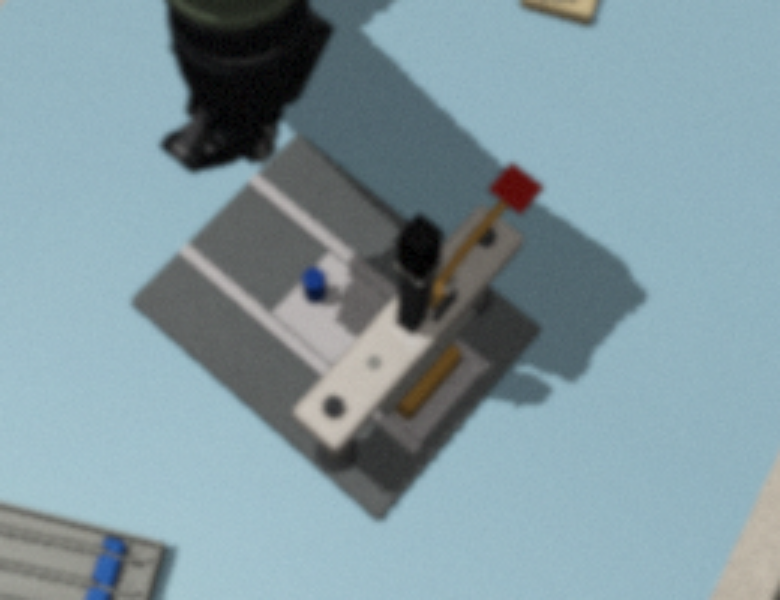

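Carriage home: the knob is at (318,368) against a predicted (316,367), and the flask lies at the ledge. Going above the pad.

Call:
{"name": "play_rows", "arguments": {"rows": [0,1.2,-0.6,0,-0.6,0,0,0,2.4,-0.8,0,-0.6,0,0,-0.5,3.5,-0.9,0,-0.6,0,0,-1.7,3.5,-0.9,0,-0.6,0,0,-2.9,3.5,-0.7,0,-0.6,0,0,-3.9,3.5,-0.4,0,-0.6,0,0,-4.37,3.5,-0.3,0,-0.6,0,0,-4.37,3.5,-0.2,0,-0.6,0,0,-4.37,3.5,-0.2,0,-0.6,0,0]}}

```text
time: 19.55
eef_pos: [0.6595, 0.0602, 0.2152]
orientation: [3.141, -0.015, 2.97]
contact_force: [-0.8, -0.3, -0.4]
grip_width: 0.0004
```

```bash
python3 - <<'E'
from h import *
import cv2
s=arm.sense()
im=arm.snapshot("wrist");cv2.imwrite("pics/w9.png",im[:,:,::-1])
im=arm.snapshot("scene");cv2.imwrite("pics/s9.png",cv2.resize(im[190:390,200:460,::-1],None,fx=3,fy=3))
for P in [(-13,92,177),(-13,118,177),(1,105,177)]: print(wproj(s,pw(P)))
for P in [(1,105,190),(1,105,150)]:print(P,pw(P),rel(pw(P),PR[2]+np.pi,s))
E
```

```text
[295.55894387 260.57803625]
[345.2201866  260.35301556]
[320.51250573 284.83111051]
(1, 105, 190) [0.66348104 0.05996562 0.19      ] (array([-0.144,  0.015,  0.838]), array([ 0.03, -0.83, -0.26]))
(1, 105, 150) [0.66348104 0.05996562 0.15      ] (array([-0.163,  0.015,  2.171]), array([ 0.03, -0.83, -0.26]))
```

View pics/w9.png

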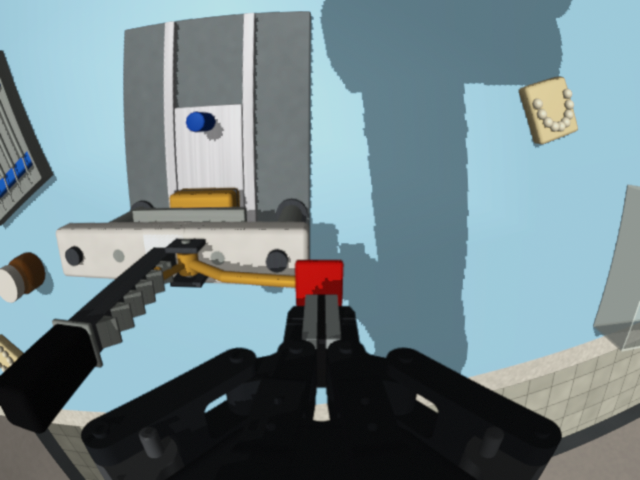

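View pics/s9.png

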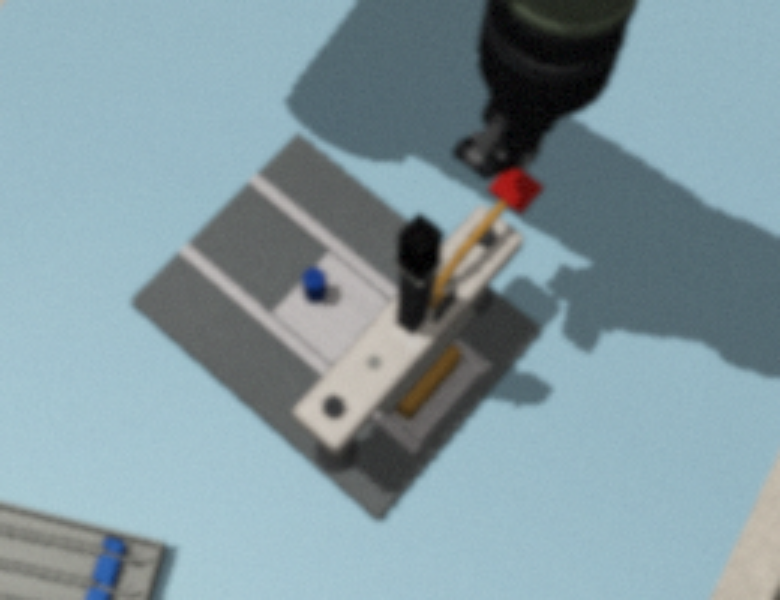

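The pad's front edge is at row 260, columns 296–343, as predicted. Descending onto it.

Call:
{"name": "play_rows", "arguments": {"rows": [-0.13,0.02,0.4,0,-0.8,0,0,-0.13,0.02,0.8,0,-0.8,0,0,-0.13,0.02,1.1,0,-0.8,0,0,-0.13,0.02,1.1,0,-0.8,0,0]}}

```text
time: 19.98
eef_pos: [0.6607, 0.0608, 0.1828]
orientation: [3.141, -0.002, 2.971]
contact_force: [-1.0, -0.2, -0.5]
grip_width: 0.0
```

Call:
{"name": "play_rows", "arguments": {"rows": [0,0,0.1,0,0,0,0,0,0,0.2,0,0,0,0,0,0,0.3,0,0,0,0,0,0,0.4,0,0,0,0,0,0,0.45,0,0,0,0]}}

```text
time: 20.4
eef_pos: [0.6613, 0.0618, 0.17]
orientation: [3.139, 0.0, 2.971]
contact_force: [-0.8, 4.1, 5.3]
grip_width: -0.0001
```

Call:
{"name": "play_rows", "arguments": {"rows": [0,0,0.15,0,0,0,0,0,0,0.3,0,0,0,0,0,0,0.42,0,0,0,0,0,0,0.5,0,0,0,0,0,0,0.55,0,0,0,0]}}

```text
time: 20.82
eef_pos: [0.6615, 0.0619, 0.153]
orientation: [3.139, 0.0, 2.971]
contact_force: [2.3, 3.8, 3.0]
grip_width: 0.0001
```

Call:
{"name": "play_rows", "arguments": {"rows": [0,0,0.06,0,0,0,0,0,0,0.12,0,0,0,0,0,0,0.12,0,0,0,0,0,0,0.12,0,0,0,0,0,0,0.12,0,0,0,0,0,0,0.12,0,0,0,0,0,0,0.12,0,0,0,0,0,0,0.12,0,0,0,0]}}

```text
time: 21.48
eef_pos: [0.6615, 0.062, 0.1495]
orientation: [3.139, 0.0, 2.971]
contact_force: [1.0, 3.4, 2.3]
grip_width: 0.0003
```

```bash
python3 - <<'E'
from h import *
import cv2
im=arm.snapshot("side");cv2.imwrite("pics/d10.png",cv2.resize(im[130:370,190:450,::-1],None,fx=2.5,fy=2.5))
print((proj(arm.calibration("side"),[pw((0,0,z+234)) for z in (60,34,50)])-[190,130])*2.5)
E
```

```text
[[229.54299342 111.10844773]
 [229.99002377 137.33226081]
 [229.71621208 121.26984681]]
```

View pics/d10.png

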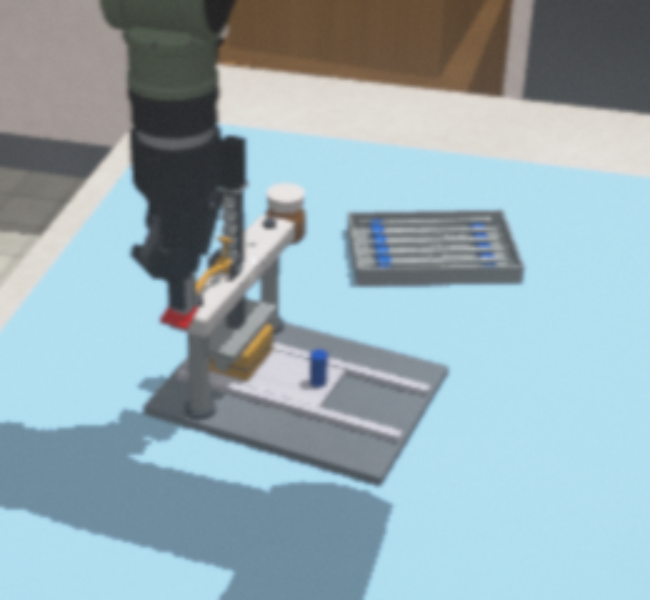

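The handle top is now at row 138, matching a rail of 0.034 (predicted 137), and the plate lies on the flask. I'll hold another second, then let go.

Call:
{"name": "play_rows", "arguments": {"rows": [0,0,0.03,0,0,0,0,0,0,0.03,0,0,0,0,0,0,0.03,0,0,0,0,0,0,0.03,0,0,0,0,0,0,0.03,0,0,0,0,0,0,0.03,0,0,0,0,0,0,0.03,0,0,0,0,0,0,0.03,0,0,0,0,0,0,0.03,0,0,0,0,0,0,0.03,0,0,0,0,0,0,0.03,0,0,0,0,0,0,0.03,0,0,0,0,0,0,0.03,0,0,0,0,0,0,0.03,0,0,0,0]}}

```text
time: 22.7
eef_pos: [0.6615, 0.062, 0.1486]
orientation: [3.139, 0.0, 2.971]
contact_force: [1.2, 4.3, 2.0]
grip_width: 0.0003
```

Call:
{"name": "play_rows", "arguments": {"rows": [0,0,-0.2,0,0,0,0,0,0,-0.5,0,0,0,0,0,0,-0.8,0,0,0,0,0,0,-1.1,0,0,0,0,0,0,-2,0,0,0,0,0,0,-3,0,0,0,0,0,0,-4,0,0,0,0,1,0,-5,0,0,0,0,3,2,-5,0,0,0,0,3,2,-5,0,0,0,0,3,2,-5,0,0,0,0,3,2,-5,0,0,0,0,3,2,-5,0,0,0,0]}}

```text
time: 23.78
eef_pos: [0.5831, 0.1357, 0.2995]
orientation: [3.139, 0.001, 2.972]
contact_force: [-0.5, -1.5, -0.3]
grip_width: 0.0001
```

```bash
python3 - <<'E'
from h import *
import cv2
print(arm.sense()["contact_force"])
im=arm.snapshot("side");a=cv2.resize(im[130:370,190:450,::-1],None,fx=2.5,fy=2.5)
cv2.imwrite("pics/d11.png",a)
im=arm.snapshot("scene");cv2.imwrite("pics/s11.png",im[:,:,::-1])
E
```

```text
[-0.50681892 -1.46138883 -0.31017559]
```

View pics/d11.png

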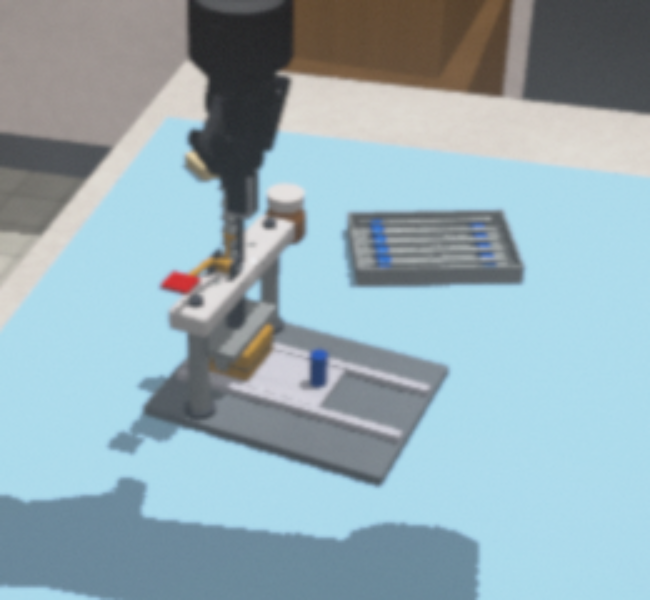

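View pics/s11.png

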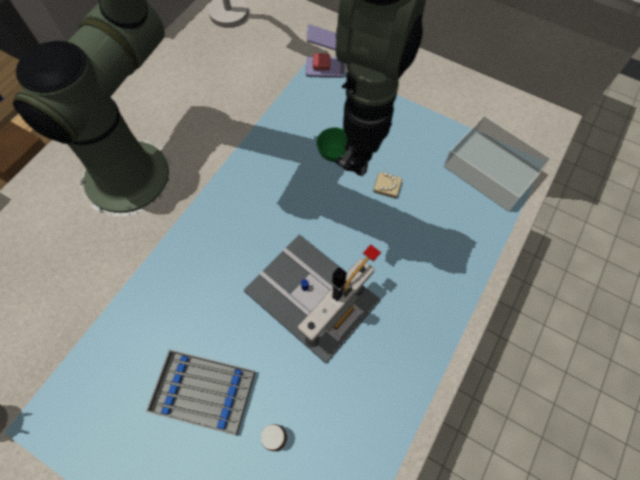

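The plate is on the flask, the knob is home at (318,368), the pad is back at rest at (181,281), and the bystanders are where they were. The arm touches nothing.

```bash
python3 -c "
from cell import arm
print(arm.hand_in())"
```

```text
the job is handed in; nothing more can be done
None
```

The press was opened to its stop, the flask carriage pushed home, and the plate lowered onto the flask. I handed the job in at about 24 s; no verdict is reported.

- **Opening:** I lifted the rail until the pull rose from about 15 to 32 N with almost no movement, at roughly 0.072–0.073 m. I took this as the rubber stop. The pawl nose was then just short of the 0.074 notch. I did not push over it, because I estimated 40 N on the rubber to get there. The rail was lowered onto the pawl at 0.060. That landing height also showed the grip had not slipped.
- **Carriage:** I pushed the blue knob with shut fingers until it stood still at 13 N. In the side view it sits within about 2 enlarged-picture pixels (about 1 px) of the predicted home position.
- **Lowering:** I held the red pad about 28 mm down, with 2–5 N on the finger, for about 2 s. The handle then stood where a rail of 0.034 puts it, with the plate on the flask. After I let go, the pad came back to rest and the plate stayed down.

In the last pictures the bowl, jar and plaster model stand where they were, and nothing touches the press.

- **Less certain:** the stop force went up more steeply (about 20 N/mm) than the 5–10 N/mm given for the rubber. I read that as both screws acting together. The rubber load of about 17 N is worked out from the pull, not measured directly.
- **Disagreement:** the two fixed cameras put the pad at 172 mm instead of the stated 177 mm. The wrist view matched the stated height.

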